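Arm the axle press at its guarded switch

TASK

Arm the axle press: with a fingertip, lift the hinged guard on the guarded switch box right back until it stands open by itself, push the toggle beneath it fully over to the other side (from leaning towards the robot to leaning away from it), then tip the guard so that it drops shut over the toggle again. Nothing has to be gripped; leave the other switch box's toggle as it is, and do not move the loose things on the bench.

Things in the scene. Friction and masses are not known exactly. Their poses are not given: they have to be found in the camera images.
- switch_box: Guarded switch box, fixed to the bench left or right of the middle: grey box 150 (x) x 110 (y) x 60 mm high, an aluminium hinged guard over its toggle. Origin: centre of its underside, on the bench. It stands sideways to the robot: its x points to the robot's right, its y away from the robot, both within 20 degrees; z up. The guard's lip is at its -x end, the hinge towards +x.
- guard (a joint): Guard's opening, rad: 0 = down, 1.65 = stop, standing open. Hinge axis along the box's y. A hood (65 to 105 g) of 3 mm aluminium, open at the lip's end and below: top plate 100 x 60 mm, upper face 33 mm above the hinge axis when down; side cheeks reach to 6 mm below the axis. No latch or spring, little friction: below about 1.2 rad it falls shut, beyond that it falls back and rests on its stop.
- guard_hinge (a point): Middle of the guard's hinge axis, fixed to the box: 25 mm to the +x side of the box's centre and 76 mm above the bench (16 mm above the box's top).
- guard_lip (a point): Middle of the guard's lip near its free edge. The lip is as wide as the guard and continues the top plate 20 mm, turned up 7 mm. Guard down: 119 mm from the hinge axis to the box's -x side, 39 mm above it (115 mm above the bench), free space beneath, 19 mm beyond the box's end. It moves with the guard: when open it is the top edge, 48 mm to the +x side of and 115 mm above the axis.
- toggle (a joint): Angle of the guarded toggle, rad: 0 = off, leaning 0.45 rad to the box's -y (towards the robot); 0.9 = on, leaning 0.45 rad to +y (away from the robot). It stays where it is left, and takes about 0.6 N at the tip.
- toggle_tip (a point): Tip of the guarded toggle: steel bat lever 38 mm long, 7 to 12 mm thick, pivoting 3 mm above the box's top, 23 mm to the lip's side of the box's centre (48 mm from the hinge axis). The tip is 37 mm above the box's top and 17 mm towards the robot (off) or away from it (on) from the box's middle line.
- plain_box: Another grey box of the same size, fixed to the bench on the other side of the middle, with the same toggle but no guard. To be left alone. Origin: centre of its underside; axes as for the guarded box.
- plain_toggle (a joint): Angle of the toggle on the plain box: 0 = off, 0.9 = on. To be left alone.
- pedal_a: Loose black bicycle pedal, 96 x 125 x 19 mm, lying flat on the bench behind the boxes. Origin: centre of its underside.
- pedal_b: Loose yellow bicycle pedal, 96 x 125 x 19 mm, lying flat at the right. Origin: centre of its underside.
- socket: Loose steel socket, 22 mm in diameter and 38 mm high, standing between the two boxes. Origin: centre of its underside.
- axle_box: Loose small carton, 50 x 80 x 30 mm, in front of the boxes. Origin: centre of its underside.
- grease_jar: Loose white jar, 60 mm in diameter and 70 mm high, at the left. Origin: centre of its underside.
- screwdriver: Loose screwdriver, 190 mm long, lying in front at the right, nearer the robot than the boxes. Origin: underside, about mid-length.

How it is judged:
On the way, in this order (a step that is already met when the one before it is completed fails the run):
1. the guard stands fully back with the toggle still off (value of joint guard above 1.55 rad and value of joint toggle below 0.3 rad), for 0.2 s.
2. the toggle is pushed over while the guard is open (value of joint toggle above 0.75 rad and value of joint guard above 1.2 rad), for 0.1 s.
At the end, for the whole second after the job is handed in: The guard is shut (under 0.06 rad) and at rest, the guarded toggle is over (beyond 0.75 of its 0.9 rad), the plain box's toggle is still off (under 0.15 rad), and every loose thing is within 20 mm of where it started (value of joint guard below 0.06 rad and velocity of joint guard between -0.1 and 0.1 rad/s and value of joint toggle above 0.75 rad and value of joint plain_toggle below 0.15 rad and not (distance of pedal_a from where it was at the start of the episode above 0.02 m) and not (distance of pedal_b from where it was at the start of the episode above 0.02 m) and not (distance of socket from where it was at the start of the episode above 0.02 m) and not (distance of axle_box from where it was at the start of the episode above 0.02 m) and not (distance of grease_jar from where it was at the start of the episode above 0.02 m) and not (distance of screwdriver from where it was at the start of the episode above 0.02 m)); the robot touches nothing.
It fails at once if the plain box's toggle is moved (value of joint plain_toggle above 0.15 rad).
It fails at once if a loose thing is shoved, lifted or carried away (distance of any of pedal_a, pedal_b, socket, axle_box, grease_jar, screwdriver from where it was at the start of the episode above 0.02 m).
It also fails if it takes over 54 s, if anything falls off the work surface, if the arm or the gripper's body presses on something with over 40 N, if the wrist force passes 120 N, or if a joint passes its speed limit or range.

ROBOT

A 6-joint arm with a two-finger parallel gripper is mounted at the origin on the work surface. World frame = base frame: x ahead of the robot, y to its left, z up, the work surface at z = 0. Lengths are in m, angles in rad, forces in N, time in s.
With the tool pointing down it reaches from about 0.375 to 0.9 m from the base axis. Payload 3.1 kg.
Tool frame: the origin (TCP) lies midway between the tips of the shut fingers; the grasp point (between the pads) lies 19 mm behind it; z points along the fingers, y is the line along which they close (so a half turn about z gives the same grasp; the last joint's range is limited). The gripper opens to 85 mm and grips with 20 to 120 N. Pads are 22 mm wide; open, the fingers measure 114 mm over their backs; the gripper's body (76 mm by 85 mm) begins 54 mm behind the grasp point. The pads swing forward as they close: fully open they stand 13 mm farther back than shut.
Start: joints at [1.032, 0.527, 1.433, -0, 1.181, -0.178], TCP at [0.22, 0.585, 0.231] pointing down, gripper open.
Joint ranges: [-3.08, 3.08], [-0.75, 2.2], [0.22, 2.44], [-1.43, 4.57], [0, 2.65], [-2.85, 2.85]. Speed limits (rad/s): [2.79, 2.79, 3.14, 3.14, 3.14, 3.14].

INTERFACE

Orientations are given as a 3x3 rotation matrix whose columns are the frame's x, y, z axes.
In Python, from station import ctrl, cams, spotter gives the robot as it stands.
- The arm moves only by the tool arm_command, never from a script. Its argument "targets" is one flat list of numbers, 7 for each row, row after row: the shift along the tool's x, y, z in mm, then the turn, a rotation vector about the tool's x, y, z in rad, then the finger opening in mm, from 0 to 85.4. In form: [x, y, z, ax, ay, az, grip, x, y, z, ax, ay, az, grip, ...]. A call has exactly 10 rows; each row is the pose to reach, as a shift and turn from the pose commanded when the call began, along the tool's axes at that moment; what a row does not reach only later rows make up. A row lasts 1/8 s, in which the tool goes at most 62.5 mm and 10.7 degrees, less where a joint would pass 70% of its speed; a pose out of reach is approached as far as the arm can. A call with a gripper value outside its range is refused whole. The fingers move at their own pace and stop on an object; the grip force is fixed at half the most. Time passes only in rows, so rows that repeat a pose let the fingers close, or fill a call up. It gives the time, the measured TCP pose, the force and the opening at its end, in the units of the state.
- ctrl.read_state(): the state, without advancing time (a new reading comes with each control period).
- cams.capture(name): name is "scene" or "side" or "wrist"; returns a dict with "pixels" (400x640x3 uint8, red, green, blue), "intrinsics" (3x3 intrinsics, pixels), "origin" and "rotation" of the camera in the world; the wrist camera has in their place "hand_eye" (4x4, takes a point from camera to tool coordinates, whose origin is the TCP and whose axes are the flange's). Camera axes: x right, y up, looking along -z (the intrinsics and any distortion apply to the point x, -y, -z); pixel columns grow to the right and rows downward; lengths in m; the calibration is good to about 2 mm. A picture is of the moment at which its call begins: read the wrist's pose just before it. There is no depth.
- ctrl.hand_in(): hands the job in, once; it reports no verdict.
Trained networks look in a picture, given as the dict that the camera call returned (one of the last four; its "shot" number tells which), for a name from the list of things; names that differ only in an ending like _2 or _b are one class to them, and where a whole thing is asked for, a point or a joint stands for the part that bears it (a point fixed in the world has none). Each returns a list of dicts, best first, with "confidence" (0 to 1); they miss things now and then, are a little off and sometimes report something else, mostly with a low value. They report only what shows in the picture. A call takes as long as a camera call.
- spotter.silhouettes(picture, target): "pixels" (400x640 bool, what is visible of it) and "rect" ([left, top, right, bottom] in pixels, round what is visible of it).
The state is a dict: "t": time; "joints": joint angles; "qd": joint speeds; "joint_efforts": joint torques, N m; "tool_pos": TCP position; "tool_rot": TCP orientation; "force": force on the tool from outside, world axes, zero at the start; "moment": the same for the moment, N m; "gripper_width": opening from 0.0 (shut) to 1.0 (fully open).
Only numpy, scipy, OpenCV 4.12 (cv2) and the standard library are available. Lean on these libraries where they do the work, as an engineer would, in place of code of your own. Each camera call takes 0.05 s, during which the arm holds its last target. There are 200 camera calls.

## Working session

There is one attempt and no reset: what is moved stays moved. The work goes in short steps, Python scripts to look and compute and a tool call to move; the robot and the scene stay as the last step left them, time stands still between calls to the robot, and variables do not carry over. Pictures are saved under pics/ and viewed, on a budget of 10 in all, crops included, one or two more only if the job needs it, and the job is handed in when it is done.

Besides the shell and the picture viewer there is one more tool, called after "Request:" as a command line: name --argument value ..., lists and objects as JSON in quotes. arm_command: Moves the arm, as the interface text tells. Its arguments: {"type":"object","properties":{"targets":{"type":"array"}},"required":["targets"]}

```bash
mkdir -p pics; ls; cat > h.py <<'E'
import numpy as np, cv2
from station import ctrl, cams, spotter
def save(p,name): cv2.imwrite('pics/'+name+'.png',p['pixels'][:,:,::-1])
def ray(p,uv):
    K=p['intrinsics'];d=np.linalg.solve(K,[uv[0],uv[1],1.]);d=np.array([d[0],-d[1],-d[2]])
    return np.array(p['origin']),np.array(p['rotation'])@d
def onz(p,uv,z):
    o,d=ray(p,uv);return o+d*(z-o[2])/d[2]
def proj(p,X):
    c=np.array(p['rotation']).T@(np.array(X,float)-p['origin']);c=np.array([c[0],-c[1],-c[2]])
    q=np.array(p['intrinsics'])@c;return q[:2]/q[2]
E
python3 - <<'E'
from h import *
s=ctrl.read_state();print(s['t'],s['tool_pos'],s['tool_rot'],s['gripper_width'])
for n in('scene','side'):
    p=cams.capture(n);save(p,n);print(n,[k for k in p],p['origin'],np.round(p['rotation'],3).tolist(),p['intrinsics'].tolist() if hasattr(p['intrinsics'],'tolist') else p['intrinsics'])
    for t in('switch_box','guard','toggle','plain_box','socket','grease_jar','pedal_b','axle_box','screwdriver'):
        for r in spotter.silhouettes(p,t)[:1]:print(n,t,round(r['confidence'],2),r['rect'])
E
```

```text
pics
0.0 [0.21966244 0.58436785 0.23030478] [[-9.35957929e-01  3.52109929e-01 -1.16336384e-03]
 [ 3.52111595e-01  9.35956120e-01 -1.88857082e-03]
 [ 4.23872971e-04 -2.17725673e-03 -9.99997540e-01]] 1.0026503151725659
scene ['pixels', 'intrinsics', 'origin', 'rotation', 'shot'] [ 1.34499607 -0.43238234  0.89767393] [[0.489, -0.585, 0.647], [0.872, 0.325, -0.366], [0.004, 0.743, 0.669]] [[458.971865267885, 0.0, 313.0956893524052], [0.0, 458.971865267885, 199.88575368487827], [0.0, 0.0, 1.0]]
scene switch_box 0.89 [214.9, 198.3, 290.6, 268.5]
scene guard 0.74 [236.1, 198.9, 285.9, 239.5]
scene toggle 0.74 [233.5, 199.5, 282.9, 238.3]
scene plain_box 0.91 [335.4, 178.3, 399.4, 229.0]
scene grease_jar 0.92 [435.8, 163.3, 459.1, 194.4]
scene pedal_b 0.79 [119.2, 249.4, 172.4, 285.8]
scene axle_box 0.63 [286.1, 164.6, 314.5, 189.4]
scene screwdriver 0.8 [173.9, 189.6, 230.9, 219.9]
side ['pixels', 'intrinsics', 'origin', 'rotation', 'shot'] [ 0.39496927 -1.24203212  0.7878482 ] [[0.989, 0.073, -0.13], [-0.149, 0.48, -0.865], [-0.001, 0.874, 0.485]] [[502.320411657184, 0.0, 324.7165834863491], [0.0, 502.320411657184, 205.1209570041917], [0.0, 0.0, 1.0]]
side switch_box 0.65 [301.8, 211.4, 351.6, 286.1]
side guard 0.8 [313.8, 212.1, 340.1, 248.4]
side plain_box 0.93 [300.6, 176.5, 335.5, 219.8]
side socket 0.59 [244.6, 211.7, 265.9, 229.9]
side grease_jar 0.81 [311.7, 148.1, 326.3, 174.7]
side pedal_b 0.93 [386.0, 217.9, 418.8, 242.5]
side axle_box 0.87 [240.8, 209.9, 263.0, 229.2]
side screwdriver 0.74 [239.3, 266.2, 255.5, 310.0]
```

```bash
python3 - <<'E'
import cv2,numpy as np
a=cv2.imread('pics/scene.png')[130:310,100:480];b=cv2.imread('pics/side.png')[130:330,180:440]
a=cv2.resize(a,None,fx=2.1,fy=2.1,interpolation=2);b=cv2.resize(b,None,fx=3,fy=3,interpolation=2)
cv2.imwrite('pics/a.png',a);cv2.imwrite('pics/b.png',b)
E
```

```text
(no output)
```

View pics/a.png

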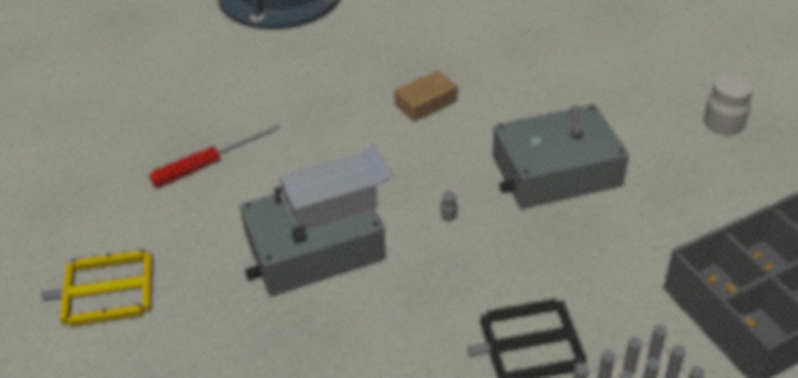

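View pics/b.png

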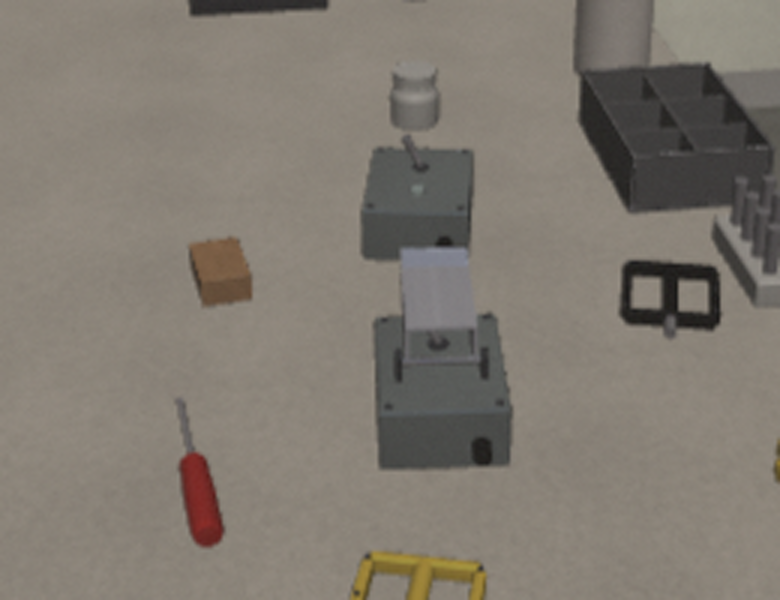

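```bash
python3 - <<'E'
from h import *
from scipy.optimize import least_squares
P={n:cams.capture(n) for n in('scene','side')}
obs=[('side',(75,-55,0),(306.3,285.3)),('side',(75,55,0),(349.7,284.3)),('side',(75,-55,60),(306,268)),('side',(75,55,60),(350,264.3)),('side',(-75,-55,60),(305,235.7)),('side',(-75,55,60),(345.3,235)),
('scene',(75,55,0),(229.5,269.5)),('scene',(-75,55,0),(282.9,253.3)),('scene',(75,-55,60),(215.2,226.7)),('scene',(-75,55,60),(281.9,237.6))]
def W(q,b):
    c,s=np.cos(q[2]),np.sin(q[2]);b=np.array(b)/1000
    return np.array([q[0]+c*b[0]-s*b[1],q[1]+s*b[0]+c*b[1],b[2]])
f=lambda q:np.concatenate([proj(P[n],W(q,b))-uv for n,b,uv in obs])
r=least_squares(f,[.5,-.25,-1.57],loss='soft_l1');q=r.x
print(q,np.degrees(q[2]));print(np.round(f(q).reshape(-1,2),1))
np.save('box.npy',q)
for n in P:
    for name,b in dict(lip=(-94,0,115),lipL=(-94,-30,115),lipR=(-94,30,115)).items():
        print(n,name,proj(P[n],W(q,b)).round(1))
print('lip',W(q,(-94,0,115)),'hinge',W(q,(25,0,76)),'tog',W(q,(-23,-17,97)))
print('socket',onz(P['scene'],(313.8,233.8),0))
for t in('socket','axle_box','plain_box','pedal_a','pedal_b','screwdriver'):
    for n in P:
        for r in spotter.silhouettes(P[n],t)[:2]:
            R=r['rect'];print(t,n,round(r['confidence'],2),np.round(R,0),onz(P[n],((R[0]+R[2])/2,(R[1]+R[3])/2),.02).round(3))
E
```

```text
[ 0.55931118 -0.17645402 -1.67102065] -95.74243089548773
[[-0.2  1.2]
 [ 0.2  0.8]
 [-0.3 -1.1]
 [ 0.5  1.3]
 [-0.2 -1.6]
 [ 0.  -2. ]
 [-1.3  1.7]
 [ 1.7 -0.1]
 [-1.5 -1.3]
 [ 1.8 -0.4]]
scene lip [282.1 205.3]
scene lipL [278. 198.]
scene lipR [286.4 212.9]
side lip [324.7 212.5]
side lipL [313.5 212.8]
side lipR [335.8 212.2]
lip [ 0.5687165  -0.08292574  0.115     ] hinge [ 0.55680977 -0.20132856  0.076     ] tog [ 0.54469779 -0.15186848  0.097     ]
socket [ 0.59788207 -0.00724852  0.        ]
socket scene 0.73 [289. 168. 319. 189.] [0.4   0.069 0.02 ]
socket scene 0.51 [311. 220. 318. 233.] [ 0.591 -0.001  0.02 ]
axle_box scene 0.94 [289. 165. 317. 189.] [0.393 0.07  0.02 ]
axle_box scene 0.33 [310. 218. 317. 234.] [ 0.588 -0.003  0.02 ]
axle_box side 0.77 [245. 209. 263. 234.] [0.376 0.061 0.02 ]
plain_box scene 0.96 [336. 177. 398. 230.] [0.584 0.174 0.02 ]
plain_box scene 0.19 [174. 190. 230. 222.] [ 0.369 -0.239  0.02 ]
plain_box side 0.57 [299. 179. 337. 219.] [0.584 0.168 0.02 ]
pedal_a scene 0.91 [323. 273. 381. 315.] [ 0.826 -0.034  0.02 ]
pedal_a scene 0.73 [119. 250. 174. 287.] [ 0.518 -0.432  0.02 ]
pedal_a side 0.8 [388. 217. 421. 242.] [ 0.806 -0.054  0.02 ]
pedal_a side 0.79 [293. 312. 342. 361.] [ 0.498 -0.444  0.02 ]
pedal_b scene 0.91 [323. 273. 381. 315.] [ 0.826 -0.034  0.02 ]
pedal_b scene 0.73 [119. 250. 174. 287.] [ 0.518 -0.432  0.02 ]
pedal_b side 0.8 [388. 217. 421. 242.] [ 0.806 -0.054  0.02 ]
pedal_b side 0.79 [293. 312. 342. 361.] [ 0.498 -0.444  0.02 ]
screwdriver scene 0.93 [172. 193. 229. 220.] [ 0.368 -0.244  0.02 ]
screwdriver scene 0.47 [236. 201. 282. 238.] [ 0.496 -0.121  0.02 ]
screwdriver side 0.76 [239. 264. 254. 309.] [ 0.35 -0.25  0.02]
```

```bash
cat >> h.py <<'E'
from scipy.spatial.transform import Rotation as Ro
q=np.load('box.npy');c,s=np.cos(q[2]),np.sin(q[2]);RB=np.array([[c,-s,0],[s,c,0],[0,0,1]])
def b2w(b): return RB@(np.array(b,float)/1000)+[q[0],q[1],0]
def w2b(w): return RB.T@(np.array(w)-[q[0],q[1],0])*1000
def tool(a): # tool y=-box x, x=-box y, z down, tilted by a about tool x
    return RB@np.array([[0,-1,0],[-1,0,0],[0,0,-1.]]).T@Ro.from_rotvec([a,0,0]).as_matrix()
def rel(b,a,s=None):
    s=s or ctrl.read_state();R=np.array(s['tool_rot'])
    return (R.T@(b2w(b)-s['tool_pos'])*1000).round(0),Ro.from_matrix(R.T@tool(a)).as_rotvec().round(3)
def st():
    s=ctrl.read_state();R=np.array(s['tool_rot'])
    print('t',s['t'],'box',w2b(s['tool_pos']).round(1),'z dir(box)',(RB.T@R[:,2]).round(2),'y dir',(RB.T@R[:,1]).round(2),'F(box)',(RB.T@np.array(s['force'])).round(2),'q',np.round(s['joints'],2));return s
E
python3 - <<'E'
from h import *
s=st();print(tool(0).round(2).tolist());print(rel((-150,0,200),.785));print(rel((-260,0,220),0.4))
print(np.round(cams.capture('wrist')['hand_eye'],3))
E
```

```text
t 1.7 box [-723.7 -413.8  231.3] z dir(box) [-0.  0. -1.] y dir [-0.97  0.26  0.  ] F(box) [ 0.8   0.04 -0.24] q [ 1.03  0.53  1.43  0.    1.18 -0.18]
[[-0.99, 0.1, 0.0], [0.1, 0.99, 0.0], [0.0, 0.0, -1.0]]
(array([-547., -448.,   31.]), array([ 0.781, -0.102, -0.246]))
(array([-519., -342.,   11.]), array([ 0.398, -0.052, -0.256]))
[[-0.001  0.946  0.325  0.084]
 [ 1.     0.001 -0.001  0.001]
 [-0.001  0.325 -0.946 -0.141]
 [ 0.     0.     0.     1.   ]]
```

Request:
arm_command --targets '[-52, -34, 0, 0.04, -0.005, -0.025, 0, -104, -68, 0, 0.08, -0.01, -0.05, 0, -156, -102, 0, 0.12, -0.015, -0.075, 0, -208, -137, 0, 0.16, -0.02, -0.1, 0, -260, -171, 0, 0.2, -0.025, -0.125, 0, -312, -205, 0, 0.24, -0.03, -0.15, 0, -364, -239, 0, 0.28, -0.035, -0.175, 0, -416, -274, 0, 0.32, -0.04, -0.2, 0, -468, -308, 0, 0.36, -0.045, -0.225, 0, -520, -342, 0, 0.4, -0.05, -0.25, 0]'

```text
t: 3.0
tool_pos: [0.5875, 0.0801, 0.2314]
tool_rot: [[-0.994, 0.097, -0.042], [0.106, 0.915, -0.39], [0.001, -0.392, -0.92]]
force: [0.4, 0.8, 0.0]
gripper_width: -0.002
```

```bash
python3 - <<'E'
from h import *
s=st();print(rel((-160,0,160),.785));print(rel((-140,0,120),.785))
E
```

```text
t 3.0 box [-258.1    2.4  231.4] z dir(box) [ 0.39 -0.   -0.92] y dir [-0.92  0.   -0.39] F(box) [-0.87  0.29  0.04] q [ 0.14  0.56  1.44 -0.41  1.27 -1.18]
(array([  2., -62., 104.]), array([ 0.382, -0.004, -0.004]))
(array([  2., -65., 149.]), array([ 0.382, -0.004, -0.004]))
```

Request:
arm_command --targets '[0, -10, 17, 0.06, 0, 0, 0, 1, -20, 34, 0.12, 0, 0, 0, 1, -30, 51, 0.18, 0, 0, 0, 1, -40, 68, 0.24, 0, 0, 0, 2, -50, 85, 0.31, 0, 0, 0, 2, -62, 104, 0.38, 0, 0, 0, 2, -62, 104, 0.38, 0, 0, 0, 2, -62, 104, 0.38, 0, 0, 0, 2, -62, 104, 0.38, 0, 0, 0, 2, -62, 104, 0.38, 0, 0, 0]'

```text
t: 4.25
tool_pos: [0.5743, -0.0149, 0.1608]
tool_rot: [[-0.994, 0.076, -0.074], [0.106, 0.706, -0.7], [-0.001, -0.704, -0.71]]
force: [0.3, 1.0, 0.8]
gripper_width: 0.003
```

```bash
python3 - <<'E'
from h import *
s=st();print(rel((-140,0,120),.785));print(rel((-102,0,82),.785))
p=cams.capture('wrist');H=np.array(p['hand_eye']);R=np.array(s['tool_rot'])
p['rotation']=R@H[:3,:3];p['origin']=np.array(s['tool_pos'])+R@H[:3,3]
im=p['pixels'][:,:,::-1].copy()
# marks: predicted lip ends, toggle tip, box corners
for b in[(-94,-30,115),(-94,30,115),(-75,-55,60),(-75,55,60),(75,-55,60),(-75,-55,0)]:
    u=proj(p,b2w(b));print(b,u.round(0));cv2.drawMarker(im,tuple(int(v) for v in u),(0,0,255),0,12,1)
cv2.imwrite('pics/w1.png',im)
E
```

```text
t 4.25 box [-162.2   -1.2  160.8] z dir(box) [ 0.7  -0.   -0.71] y dir [-0.71  0.01 -0.7 ] F(box) [-1.04  0.15  0.75] q [ 0.13  0.73  1.54 -0.81  1.23 -0.9 ]
(array([-1., 13., 45.]), array([ 0.004, -0.004, -0.005]))
(array([-2., 13., 98.]), array([ 0.004, -0.004, -0.005]))
(-94, -30, 115) [296. 174.]
(-94, 30, 115) [298. 245.]
(-75, -55, 60) [327. 133.]
(-75, 55, 60) [327. 243.]
(75, -55, 60) [239. 124.]
(-75, -55, 0) [367. 129.]
```

View pics/w1.png

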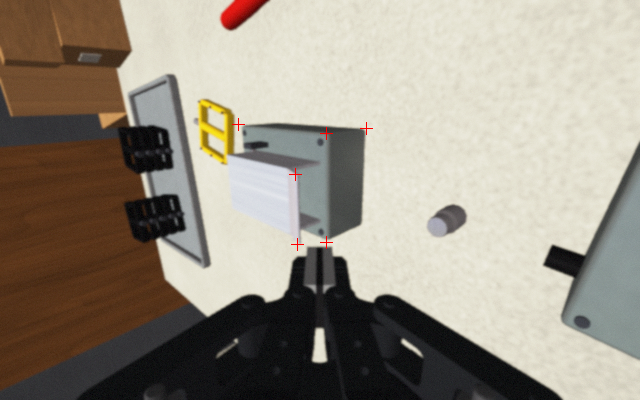

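Request:
arm_command --targets '[0, 5, 15, 0, 0, 0, 0, 0, 10, 30, 0, 0, 0, 0, 0, 13, 45, 0, 0, 0, 0, 0, 13, 58, 0, 0, 0, 0, 0, 13, 70, 0, 0, 0, 0, 0, 13, 80, 0, 0, 0, 0, 0, 13, 90, 0, 0, 0, 0, 0, 13, 98, 0, 0, 0, 0, 0, 13, 98, 0, 0, 0, 0, 0, 13, 98, 0, 0, 0, 0]'

```text
t: 5.55
tool_pos: [0.5676, -0.0745, 0.0813]
tool_rot: [[-0.994, 0.075, -0.075], [0.106, 0.706, -0.701], [0.0, -0.705, -0.71]]
force: [-0.5, 0.4, -0.9]
gripper_width: 0.0
```

```bash
python3 - <<'E'
from h import *
s=st()
for b in[(-91,-3,93),(-82,-3,112),(-72,-3,132),(-58,-3,150),(-41,-3,166),(-22,-3,177),(-3,-3,182),(18,-3,178),(35,-3,168),(35,-3,168)]:print(b,rel(b,.785,s)[0])
p=cams.capture('side');cv2.imwrite('pics/s2.png',cv2.resize(p['pixels'][150:300,250:400,::-1],None,fx=4,fy=4,interpolation=2))
E
```

```text
t 5.55 box [-102.2   -1.9   81.3] z dir(box) [ 0.7  -0.   -0.71] y dir [-0.71  0.   -0.7 ] F(box) [-0.31 -0.56 -0.92] q [ 0.04  0.84  1.62 -0.93  1.06 -0.79]
(-91, -3, 93) [  1. -16.  -0.]
(-82, -3, 112) [  1. -36.  -7.]
(-72, -3, 132) [  1. -57. -15.]
(-58, -3, 150) [  1. -80. -18.]
(-41, -3, 166) [   1. -103.  -17.]
(-22, -3, 177) [   1. -124.  -11.]
(-3, -3, 182) [   1. -141.   -1.]
(18, -3, 178) [   0. -153.   16.]
(35, -3, 168) [   0. -158.   35.]
(35, -3, 168) [   0. -158.   35.]
```

View pics/s2.png

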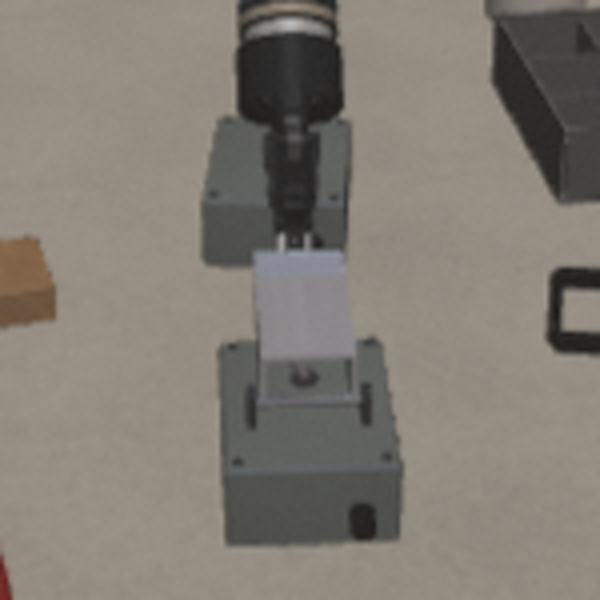

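Request:
arm_command --targets '[0, -8, 0, 0, 0, 0, 0, 0, -16, 0, 0, 0, 0, 0, 0, -26, -3, 0, 0, 0, 0, 0, -36, -7, 0, 0, 0, 0, 0, -46, -11, 0, 0, 0, 0, 0, -57, -15, 0, 0, 0, 0, 0, -68, -17, 0, 0, 0, 0, 0, -80, -18, 0, 0, 0, 0, 0, -92, -18, 0, 0, 0, 0, 0, -103, -17, 0, 0, 0, 0]'

```text
t: 6.85
tool_pos: [0.5609, -0.1361, 0.1664]
tool_rot: [[-0.994, 0.075, -0.076], [0.106, 0.705, -0.701], [0.001, -0.705, -0.709]]
force: [0.4, -0.4, -0.2]
gripper_width: 0.001
```

```bash
python3 - <<'E'
from h import *
s=st()
for b in[(-41,-3,166),(-22,-3,177),(-3,-3,182),(18,-3,178),(35,-3,168)]:print(b,rel(b,.785,s)[0])
p=cams.capture('side');a=cv2.resize(p['pixels'][170:270,270:370,::-1],None,fx=4,fy=4,interpolation=2)
p=cams.capture('scene');b=cv2.resize(p['pixels'][160:260,210:310,::-1],None,fx=4,fy=4,interpolation=2)
cv2.imwrite('pics/s3.png',np.hstack([a,b]))
E
```

```text
t 6.85 box [-40.3  -2.4 166.4] z dir(box) [ 0.7  -0.01 -0.71] y dir [-0.71  0.   -0.7 ] F(box) [ 0.4   0.47 -0.2 ] q [-0.07  0.69  1.65 -0.92  1.08 -0.96]
(-41, -3, 166) [ 1.  1. -0.]
(-22, -3, 177) [  0. -20.   5.]
(-3, -3, 182) [  0. -37.  15.]
(18, -3, 178) [  0. -50.  33.]
(35, -3, 168) [  0. -55.  52.]
```

View pics/s3.png

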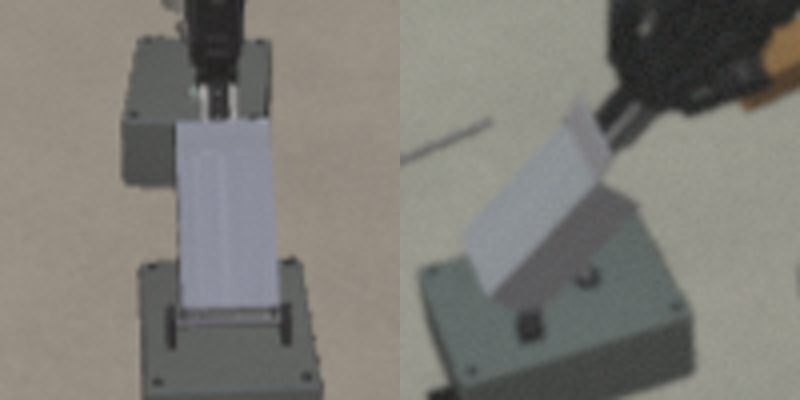

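Guard is lifted to about 45° with the fingers under the lip. Continue the arc.

Request:
arm_command --targets '[0, -10, 2, 0, 0, 0, 0, 0, -20, 5, 0, 0, 0, 0, 0, -29, 10, 0, 0, 0, 0, 0, -37, 15, 0, 0, 0, 0, 0, -44, 24, 0, 0, 0, 0, 0, -50, 33, 0, 0, 0, 0, 0, -53, 42, 0, 0, 0, 0, 0, -55, 52, 0, 0, 0, 0, 0, -55, 52, 0, 0, 0, 0, 0, -55, 52, 0, 0, 0, 0]'

```text
t: 8.2
tool_pos: [0.553, -0.2106, 0.1675]
tool_rot: [[-0.994, 0.075, -0.076], [0.106, 0.706, -0.701], [0.001, -0.705, -0.71]]
force: [0.0, -0.5, 0.5]
gripper_width: -0.002
```

```bash
python3 - <<'E'
from h import *
s=st()
p=cams.capture('side');a=cv2.resize(p['pixels'][170:270,270:370,::-1],None,fx=4,fy=4,interpolation=2)
p=cams.capture('scene');b=cv2.resize(p['pixels'][160:260,210:310,::-1],None,fx=4,fy=4,interpolation=2)
cv2.imwrite('pics/s4.png',np.hstack([a,b]))
for b in((-30,-3,175),(-70,-50,165),(-23,-52,92)):print(b,rel(b,.785,s)[0],rel(b,.35,s))
E
```

```text
t 8.2 box [ 34.6  -2.9 167.5] z dir(box) [ 0.7  -0.01 -0.71] y dir [-0.71  0.   -0.7 ] F(box) [0.48 0.06 0.46] q [-0.2   0.67  1.68 -0.99  1.   -1.01]
(-30, -3, 175) [  1.  41. -51.] (array([  1.,  41., -51.]), array([-0.432, -0.004, -0.005]))
(-70, -50, 165) [ 48.  76. -72.] (array([ 48.,  76., -72.]), array([-0.432, -0.004, -0.005]))
(-23, -52, 92) [49. 94. 13.] (array([49., 94., 13.]), array([-0.432, -0.004, -0.005]))
```

View pics/s4.png

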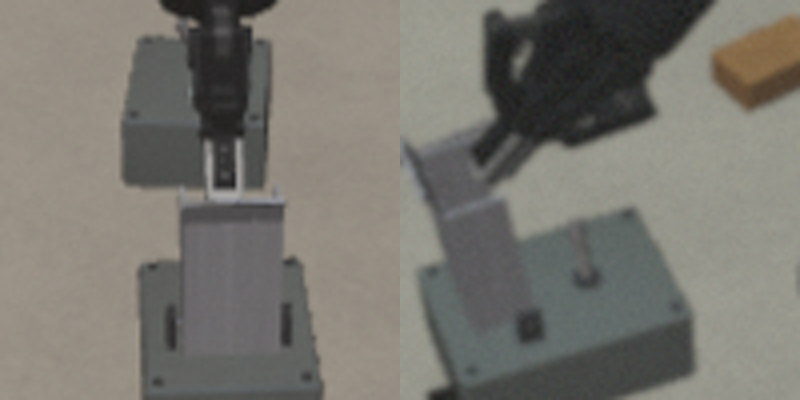

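```bash
python3 - <<'E'
from h import *
s=ctrl.read_state()
for b in((-40,-3,185),(-70,-30,165),(-60,-52,130),(-16,-52,88)):print(b,rel(b,.785,s)[0])
E
```

```text
(-40, -3, 185) [  1.  41. -65.]
(-70, -30, 165) [ 28.  76. -71.]
(-60, -52, 130) [ 50.  93. -39.]
(-16, -52, 88) [50. 92. 21.]
```

Request:
arm_command --targets '[0, 20, -32, 0, 0, 0, 0, 0, 41, -65, 0, 0, 0, 0, 14, 58, -68, 0, 0, 0, 0, 28, 76, -71, 0, 0, 0, 0, 40, 85, -55, 0, 0, 0, 0, 50, 92, -39, 0, 0, 0, 0, 50, 92, -15, 0, 0, 0, 0, 50, 92, 5, 0, 0, 0, 0, 50, 92, 21, 0, 0, 0, 0, 50, 92, 21, 0, 0, 0, 0]'

```text
t: 9.55
tool_pos: [0.5081, -0.1556, 0.0874]
tool_rot: [[-0.994, 0.075, -0.077], [0.107, 0.706, -0.701], [0.002, -0.705, -0.709]]
force: [0.8, -0.1, -0.7]
gripper_width: 0.003
```

```bash
python3 - <<'E'
from h import *
s=st()
p=cams.capture('wrist');H=np.array(p['hand_eye']);R=np.array(s['tool_rot'])
p['rotation']=R@H[:3,:3];p['origin']=np.array(s['tool_pos'])+R@H[:3,3]
im=p['pixels'][:,:,::-1].copy()
for b in[(-75,-55,60),(-75,55,60),(-23,0,63),(-23,-17,97),(-23,17,97)]:
    u=proj(p,b2w(b));print(b,u.round(0));cv2.drawMarker(im,tuple(int(v) for v in u),(0,0,255),0,10,1)
cv2.imwrite('pics/w2.png',im)
E
```

```text
t 9.55 box [-15.6 -53.   87.4] z dir(box) [ 0.7  -0.01 -0.71] y dir [-0.71  0.   -0.7 ] F(box) [-0.    0.81 -0.75] q [-0.11  0.78  1.81 -1.09  0.92 -0.72]
(-75, -55, 60) [447. 282.]
(-75, 55, 60) [422. 443.]
(-23, 0, 63) [352. 325.]
(-23, -17, 97) [314. 331.]
(-23, 17, 97) [314. 379.]
```

View pics/w2.png

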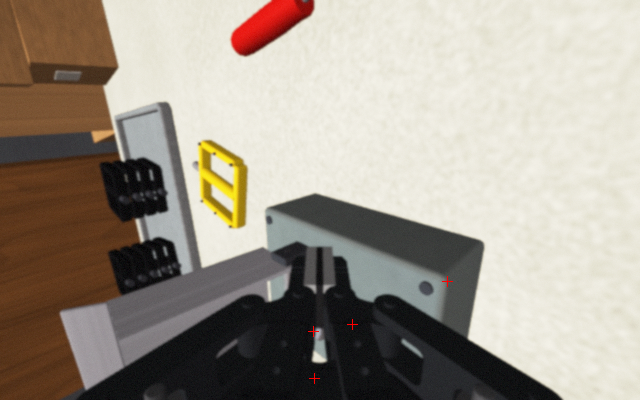

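Request:
arm_command --targets '[0, -5, -5, 0, 0, 0, 0, -5, -5, -5, 0, 0, 0, 0, -10, -5, -5, 0, 0, 0, 0, -16, -5, -5, 0, 0, 0, 0, -22, -5, -5, 0, 0, 0, 0, -28, -5, -5, 0, 0, 0, 0, -33, -5, -5, 0, 0, 0, 0, -38, -5, -5, 0, 0, 0, 0, -43, -5, -5, 0, 0, 0, 0, -43, -5, -5, 0, 0, 0, 0]'

```text
t: 10.85
tool_pos: [0.552, -0.1598, 0.095]
tool_rot: [[-0.994, 0.075, -0.075], [0.106, 0.706, -0.701], [-0.0, -0.705, -0.71]]
force: [-0.4, -0.5, 0.1]
gripper_width: 0.005
```

```bash
python3 - <<'E'
from h import *
for i in range(6):
    s=st() if i==0 else ctrl.read_state();print((RB.T@np.array(s['force'])).round(2))
    p=cams.capture('scene')
b=cv2.resize(p['pixels'][180:260,210:310,::-1],None,fx=6,fy=6,interpolation=2)
for B in[(-23,-17,97),(-23,17,97),(-23,0,63)]:
    u=(proj(p,b2w(B))-[210,180])*6;cv2.drawMarker(b,tuple(int(v) for v in u),(0,0,255),0,10,1)
cv2.imwrite('pics/s5.png',b)
E
```

```text
t 10.85 box [-15.8  -9.   95. ] z dir(box) [ 0.7  -0.   -0.71] y dir [-0.71  0.   -0.7 ] F(box) [ 0.58 -0.36  0.1 ] q [-0.11  0.79  1.7  -1.03  0.97 -0.82]
[ 0.58 -0.36  0.1 ]
[1.25 0.28 0.64]
[0.91 0.32 0.53]
[0.24 0.58 0.46]
[ 0.38  0.07 -1.  ]
[0.44 0.06 0.91]
```

View pics/s5.png

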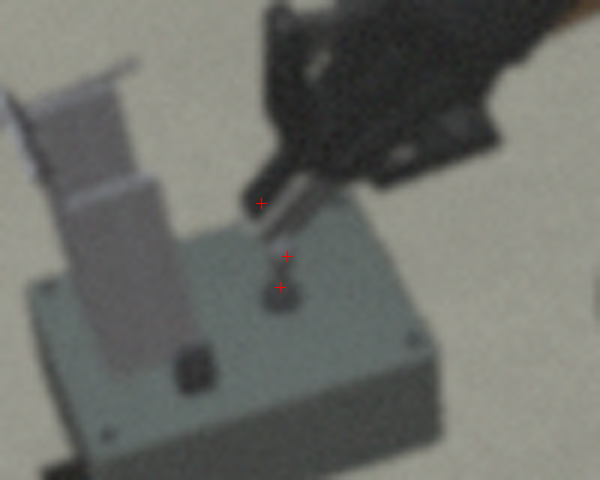

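Request:
arm_command --targets '[-2, 0, 0, 0, 0, 0, 0, -4, 0, 0, 0, 0, 0, 0, -6, 0, 0, 0, 0, 0, 0, -8, 0, 0, 0, 0, 0, 0, -8, 0, 0, 0, 0, 0, 0, -8, 0, 0, 0, 0, 0, 0, -8, 0, 0, 0, 0, 0, 0, -8, 0, 0, 0, 0, 0, 0, -8, 0, 0, 0, 0, 0, 0, -8, 0, 0, 0, 0, 0, 0]'

```text
t: 12.4
tool_pos: [0.5589, -0.1606, 0.0949]
tool_rot: [[-0.994, 0.075, -0.076], [0.107, 0.706, -0.701], [0.002, -0.705, -0.709]]
force: [-3.1, 0.8, -0.7]
gripper_width: -0.001
```

```bash
python3 - <<'E'
from h import *
for i in range(6):
    s=st() if i==0 else ctrl.read_state();print((RB.T@np.array(s['force'])).round(2))
    p=cams.capture('scene')
b=cv2.resize(p['pixels'][180:260,210:310,::-1],None,fx=6,fy=6,interpolation=2)
cv2.imwrite('pics/s6.png',b)
E
```

```text
t 12.4 box [-15.7  -2.   94.9] z dir(box) [ 0.7  -0.01 -0.71] y dir [-0.71  0.   -0.7 ] F(box) [-0.48 -3.12 -0.72] q [-0.11  0.8   1.68 -1.02  0.98 -0.84]
[-0.48 -3.12 -0.72]
[-0.02 -3.03 -0.48]
[-0.08 -3.14 -0.84]
[-1.07 -4.12 -0.19]
[-0.93 -3.92 -0.26]
[-0.58 -3.94 -1.73]
```

View pics/s6.png

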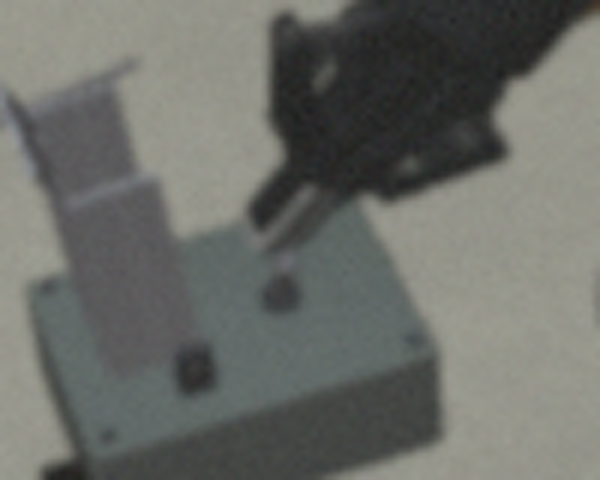

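```bash
python3 - <<'E'
from h import *
s=ctrl.read_state()
for b,a in(((-16,-18,95),.785),((-60,-18,140),.785),((-60,-10,200),.785),((-50,0,270),.4),((40,0,280),.0),((120,0,270),0),((120,0,170),0)):print(b,rel(b,a,s))
E
```

```text
(-16, -18, 95) (array([16.,  0., -0.]), array([ 0.003, -0.006, -0.004]))
(-60, -18, 140) (array([ 16.,  -0., -63.]), array([ 0.003, -0.006, -0.004]))
(-60, -10, 200) (array([   8.,  -43., -106.]), array([ 0.003, -0.006, -0.004]))
(-50, 0, 270) (array([  -1.,  -99., -148.]), array([-0.382, -0.005, -0.005]))
(40, 0, 280) (array([  -2., -170.,  -92.]), array([-0.782, -0.004, -0.006]))
(120, 0, 270) (array([  -3., -220.,  -29.]), array([-0.782, -0.004, -0.006]))
(120, 0, 170) (array([  -3., -149.,   42.]), array([-0.782, -0.004, -0.006]))
```

Request:
arm_command --targets '[8, 0, 0, 0, 0, 0, 0, 16, 0, 0, 0, 0, 0, 0, 16, 0, -32, 0, 0, 0, 0, 16, 0, -63, 0, 0, 0, 0, 8, -43, -106, 0, 0, 0, 0, 0, -99, -148, -0.18, 0, 0, 0, -2, -135, -130, -0.36, 0, 0, 0, -2, -170, -92, -0.54, 0, 0, 0, -2, -195, -60, -0.7, 0, 0, 0, -3, -220, -29, -0.78, 0, 0, 0]'

```text
t: 13.95
tool_pos: [0.5473, -0.2991, 0.272]
tool_rot: [[-0.994, 0.109, 0.002], [0.109, 0.994, -0.002], [-0.002, -0.002, -1.0]]
force: [0.3, -0.2, 0.3]
gripper_width: 0.002
```

```bash
python3 - <<'E'
from h import *
s=st()
p=cams.capture('side');a=cv2.resize(p['pixels'][150:290,270:370,::-1],None,fx=4,fy=4,interpolation=2)
p=cams.capture('scene');b=cv2.resize(p['pixels'][130:270,210:310,::-1],None,fx=4,fy=4,interpolation=2)
cv2.imwrite('pics/s7.png',np.hstack([a,b]))
for b in((120,0,170),(110,0,172),(5,0,172)):print(b,rel(b,0,s))
E
```

```text
t 13.95 box [123.3   0.3 272. ] z dir(box) [ 0.  0. -1.] y dir [-1.    0.01 -0.  ] F(box) [0.17 0.35 0.27] q [-0.68  0.48  1.39 -0.    1.26 -2.14]
(120, 0, 170) (array([  1.,   3., 102.]), array([-0.002,  0.002, -0.009]))
(110, 0, 172) (array([  1.,  13., 100.]), array([-0.002,  0.002, -0.009]))
(5, 0, 172) (array([  2., 118., 100.]), array([-0.002,  0.002, -0.009]))
```

View pics/s7.png

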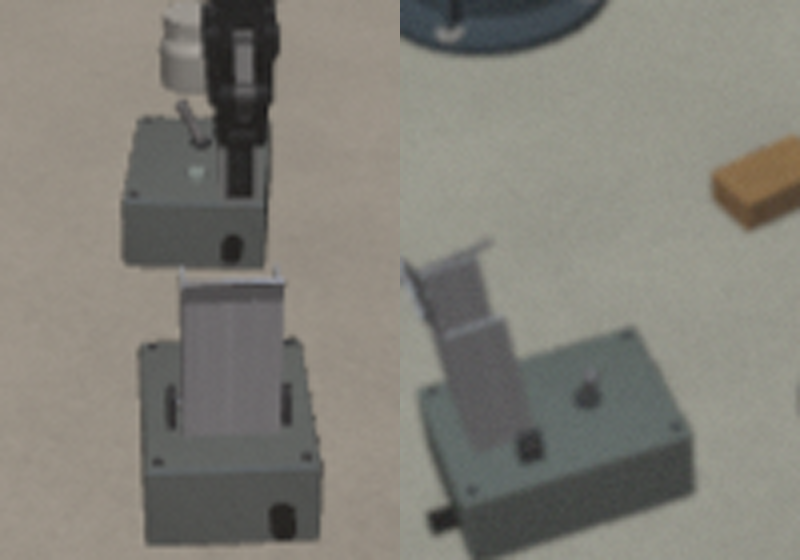

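Request:
arm_command --targets '[0, 0, 20, 0, 0, 0, 0, 0, 0, 45, 0, 0, 0, 0, 0, 3, 70, 0, 0, 0, 0, 0, 5, 90, 0, 0, 0, 0, 0, 8, 98, 0, 0, 0, 0, 0, 15, 98, 0, 0, 0, 0, 0, 22, 98, 0, 0, 0, 0, 0, 29, 98, 0, 0, 0, 0, 0, 36, 98, 0, 0, 0, 0, 0, 43, 98, 0, 0, 0, 0]'

```text
t: 15.3
tool_pos: [0.5526, -0.2529, 0.1729]
tool_rot: [[-0.994, 0.106, -0.001], [0.106, 0.994, -0.002], [0.0, -0.002, -1.0]]
force: [0.1, -0.5, -0.7]
gripper_width: 0.001
```

Request:
arm_command --targets '[0, 8, 0, 0, 0, 0, 0, 0, 16, 0, 0, 0, 0, 0, 0, 24, 0, 0, 0, 0, 0, 0, 32, 0, 0, 0, 0, 0, 0, 40, 0, 0, 0, 0, 0, 0, 48, 0, 0, 0, 0, 0, 0, 56, 0, 0, 0, 0, 0, 0, 64, 0, 0, 0, 0, 0, 0, 72, 0, 0, 0, 0, 0, 0, 76, 0, 0, 0, 0, 0]'

```text
t: 16.55
tool_pos: [0.5605, -0.1771, 0.1724]
tool_rot: [[-0.994, 0.106, -0.001], [0.106, 0.994, -0.002], [0.001, -0.002, -1.0]]
force: [-0.1, -0.8, -0.6]
gripper_width: -0.002
```

```bash
python3 - <<'E'
from h import *
s=st()
p=cams.capture('side');a=cv2.resize(p['pixels'][150:290,270:370,::-1],None,fx=4,fy=4,interpolation=2)
p=cams.capture('scene');b=cv2.resize(p['pixels'][130:270,210:310,::-1],None,fx=4,fy=4,interpolation=2)
cv2.imwrite('pics/s8.png',np.hstack([a,b]))
E
```

```text
t 16.55 box [  0.5   1.3 172.4] z dir(box) [ 0. -0. -1.] y dir [-1.    0.01 -0.  ] F(box) [ 0.84  0.03 -0.6 ] q [-0.49  0.55  1.59 -0.    1.01 -1.96]
```

View pics/s8.png

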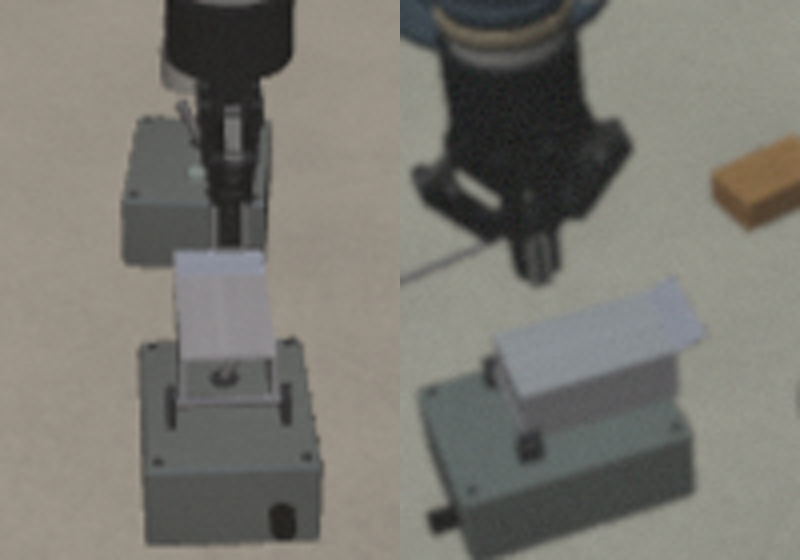

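Request:
arm_command --targets '[0, 0, -10, 0, 0, 0, 0, 0, 0, -25, 0, 0, 0, 0, 0, 0, -40, 0, 0, 0, 0, 0, 0, -55, 0, 0, 0, 0, 0, 0, -70, 0, 0, 0, 0, 0, 0, -70, 0, 0, 0, 0, 0, 0, -70, 0, 0, 0, 0, 0, 0, -70, 0, 0, 0, 0, 0, 0, -70, 0, 0, 0, 0, 0, 0, -70, 0, 0, 0, 0]'

```text
t: 17.9
tool_pos: [0.5605, -0.1775, 0.242]
tool_rot: [[-0.994, 0.106, -0.002], [0.106, 0.994, -0.002], [0.002, -0.002, -1.0]]
force: [-0.4, 0.3, -0.4]
gripper_width: -0.002
```

```bash
python3 - <<'E'
from h import *
s=st();p=cams.capture('side');o=cv2.imread('pics/side.png')[:,:,::-1]
for t in('guard','pedal_a','axle_box','socket','screwdriver','grease_jar'):
    for r in spotter.silhouettes(p,t)[:1]:print(t,np.round(r['rect'],0))
print(ctrl.hand_in())
E
```

```text
t 17.9 box [  0.9   1.3 242. ] z dir(box) [ 0. -0. -1.] y dir [-1.    0.01 -0.  ] F(box) [-0.26 -0.47 -0.39] q [-0.5   0.47  1.52 -0.    1.16 -1.96]
guard [313. 214. 340. 247.]
pedal_a [294. 311. 340. 360.]
axle_box [242. 210. 265. 230.]
screwdriver [237. 265. 255. 309.]
grease_jar [310. 149. 321. 173.]
the job is handed in; nothing more can be done
None
```

I carried out the whole sequence and handed the job in at about 18 s. The hand-in gave no verdict.

- **What I did:** With the shut fingertips I lifted the guard by its lip past the balance point, and it stood open by itself. I pushed the toggle from the robot's side to the far side, then tipped the guard from behind so it fell shut.
- **Toggle:** The push ended against a stop with about 3–4 N of reaction. My first push stopped about halfway, so I added 8 mm. Before the guard closed, the scene picture showed the lever fully over. Afterwards it showed through the hood leaning away from the robot.
- **Guard:** The last pictures show it shut, and its outline is within 2 px of where it started.
- **Other things:** The plain box's toggle looked untouched. At the end the carton, screwdriver, jar and a pedal (the yellow one, by its position) were found within a few pixels of their starting outlines.
- **Not checked at the end:** The detector did not report the socket, and I did not check the black pedal separately. The arm passed well clear of both.
- **Disagreement:** My box position was about 3–4 mm off between cameras, which explains the short first push.

I viewed 10 pictures in all.

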